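# Set out the stacked model plinths and the cup on their stands

## Robot

A 6-joint arm with a two-finger parallel gripper is mounted at the origin on a cart in front of the work surface, level with it; the furniture and walls round the work are solid. World frame = base frame: x ahead of the robot, y to its left, z up, the work surface at z = 0. Lengths are in m, angles in rad, forces in N, time in s.
With the tool pointing down it reaches from about 0.325 to 0.9 m from the base axis. Payload 3.5 kg.
Tool frame: the origin (TCP) lies midway between the tips of the shut fingers; the grasp point (between the pads) lies 19 mm behind it; z points along the fingers, y is the line along which they close (so a half turn about z gives the same grasp; the last joint's range is limited). The gripper opens to 85 mm and grips with 20 to 120 N. Pads are 22 mm wide; open, the fingers measure 114 mm over their backs; the gripper's body (76 mm by 85 mm) begins 54 mm behind the grasp point. The pads swing forward as they close: fully open they stand 13 mm farther back than shut.
Start: joints at [-1.241, 0.276, -0.026, 1.268, 0, 1.467], TCP at [0.262, -0.567, 0.211] pointing down, gripper open.
Joint ranges: [-3.12, 3.12], [-0.85, 1.88], [-1.08, 1.24], [-1.95, 2.15], [-1.57, 1.53], [-3.14, 3.14]. Speed limits (rad/s): [2.57, 2.57, 3.14, 3.14, 3.14, 3.14].

## Interface

Orientations are given as a 3x3 rotation matrix whose columns are the frame's x, y, z axes.
In Python, from bench import sensors, capture, camera_model, order gives the robot as it stands.
- The arm moves only by the tool step_arm, never from a script. Its argument "increments" is a list of rows, each an object of numbers: "x", "y", "z": the shift along the tool's x, y, z as a fraction of full scale; "ax", "ay", "az": the turn, a rotation vector about the tool's x, y, z as a fraction of full scale; "fingers": the finger opening in mm, from 0 to 85.4. In form: [{"x": .., "y": .., "z": .., "ax": .., "ay": .., "az": .., "fingers": ..}, ...]. A call has 1 to 8 rows; each row is the pose to reach, as a shift and turn from the pose commanded when the call began, along the tool's axes at that moment; what a row does not reach only later rows make up. Full scale, the value 1, is 10 cm for a shift and 30 degrees for a turn. A row lasts 1/8 s, in which the tool goes at most 62.5 mm and 10.7 degrees, less where a joint would pass 70% of its speed; a pose out of reach is approached as far as the arm can. A call with a number of a shift or a turn outside -1 to 1 is refused whole. A call with a gripper value outside its range is refused whole. The fingers move at their own pace and stop on an object; the grip force is fixed at half the most. Time passes only in rows, so rows that repeat a pose let the fingers close. It gives the time, the measured TCP pose, the force, the opening and the grip force at its end, in the units of the state.
- sensors.get_obs(): the state, without advancing time (a new reading comes with each control period).
- capture(name): name is "scene" or "top"; returns the picture (480x640x3 uint8, red, green, blue); there is no depth.
- camera_model(name): a dict with "fx", "fy", "cx", "cy" (pixels), "k1" (the pictures are not rectified: a ray, as slopes to the right and down, at radius r is drawn at 1 + k1 r^2 times it, then the intrinsics apply), "camera_from_world" (4x4, takes a point from world to camera coordinates). Camera axes: x right, y down, z forward; pixel columns grow to the right and rows downward; lengths in m; the calibration is good to about 2 mm. A picture is of the moment at which its call begins. camera_model takes no time and is no camera call.
- order.sign_off(): hands the job in; it is judged then, once.
The state is a dict: "clock": time; "joints": joint angles; "dq": joint speeds; "effort": joint torques, N m; "tool_pos": TCP position; "ee_rot": TCP orientation; "wrist_force": force on the tool from outside, world axes, zero at the start; "torque": the same for the moment, N m; "width": finger opening in m; "gripper_force": force on a finger pad.
Only numpy, scipy, OpenCV 4.12 (cv2) and the standard library are available. Lean on these libraries where they do the work, as an engineer would, in place of code of your own. Each camera call takes 0.05 s, during which the arm holds its last target. There are 200 camera calls.

## Task

Clear the pile of model plinths on the plywood work board: set the small blue cup upright in the smallest round stand, and lay each wooden plinth flat, right way up, in the stand whose recess has its shape (round in the larger round one, six-sided in six-sided, square in square), inside the rim. Leave the teal paint pot standing where it is.

Things in the scene. Friction and masses are not known exactly. Their poses are not given: they have to be found in the camera images.
- square_plinth: Dark wooden square plinth, 60 x 60 mm, 18 mm thick, bottom of the stack, standing on a flat plywood work board whose top is 28 mm above the desk. Origin: centre of its underside; x and y normal to its sides, z up.
- hex_plinth: Dark wooden six-sided plinth, 48 mm across its flats (55 mm across corners), 18 mm thick, lying on the square plinth. Origin: centre of its underside; x towards a corner, y normal to a flat, z up.
- round_plinth: Dark wooden round plinth, 36 mm in diameter, 18 mm thick, lying on the six-sided plinth. Origin: centre of its underside, z up.
- cup: Small blue cup, 22 mm across its rim and 18 mm high, tapering to a narrower foot, standing upright on top of the stack on the round plinth. Origin: centre of its underside, z up.
- square_stand: Flat grey stand fixed to the work board, with a shallow square recess 72 x 72 mm, inside a 4 mm wide rim (80 x 80 mm outside). Recess floor 3 mm, rim top 7 mm above the origin. Origin: centre of its underside, on the board; x and y normal to its sides, z up.
- hex_stand: Flat grey stand fixed to the work board, with a shallow six-sided recess 60 mm across flats, inside a 4 mm wide rim (68 mm across flats outside). Recess floor 3 mm, rim top 7 mm above the origin. Origin: centre of its underside, on the board; x towards a corner, y normal to a flat, z up.
- round_stand: Flat grey stand fixed to the work board, with a shallow round recess 48 mm in diameter, inside a 4 mm wide rim (56 mm outside). Recess floor 3 mm, rim top 7 mm above the origin. Origin: centre of its underside, on the board; z up.
- cup_stand: The smallest stand, the cup's place. Flat grey stand fixed to the work board, with a shallow round recess 30 mm in diameter, inside a 4 mm wide rim (38 mm outside). Recess floor 3 mm, rim top 7 mm above the origin. Origin: centre of its underside, on the board; z up.
- pot: Bystander: squat teal paint pot with a domed lid, 40 x 36 mm, 38 mm high, standing loose among the stands. Origin: centre of its underside, z up.

How it is judged:
By the outcome, as a careful person would: the job done as asked, in the order asked, and still so for the second after the job is handed in, with the robot touching nothing.
It also fails if it takes over 99 s, if anything falls off the work surface, if the arm or the gripper's body presses on something with over 40 N, if the wrist force passes 120 N, or if a joint passes its speed limit or range.

## Working session

There is one attempt and no reset: what is moved stays moved. The work goes in short steps, Python scripts to look and compute and a tool call to move; the robot and the scene stay as the last step left them, time stands still between calls to the robot, and variables do not carry over. Pictures are saved under pics/ and viewed, at most 14 in all, crops included, and the job is handed in when it is done.

Besides the shell and the picture viewer there is one more tool, called after "Call:" as name(argument=value, ...) on one line, values as JSON. step_arm: Moves the arm, as the interface text tells. Its arguments: {"type":"object","properties":{"increments":{"type":"array"}},"required":["increments"]}

```bash
ls; mkdir -p pics
python3 - <<'E'
from bench import sensors,capture,camera_model
import cv2
for n in("scene","top"):
    cv2.imwrite(f"pics/{n}0.png",capture(n)[:,:,::-1]); print(n,camera_model(n))
o=sensors.get_obs();print(o)
E
```

```text
pics
scene {'fx': 583.8240462808666, 'fy': 583.8240462808666, 'cx': 313.2322414325917, 'cy': 228.48416333244478, 'k1': 0.050130438201802775, 'camera_from_world': array([[ 0.76032143, -0.6495041 , -0.00746604, -0.37047325],
       [-0.38519812, -0.44160546, -0.81031292,  0.29207717],
       [ 0.52300452,  0.61897419, -0.58594985,  0.63331313],
       [ 0.        ,  0.        ,  0.        ,  1.        ]])}
top {'fx': 604.0079207923709, 'fy': 604.0079207923709, 'cx': 320.7386135604055, 'cy': 240.2810968543258, 'k1': -0.13031018367880962, 'camera_from_world': array([[ 2.96009661e-02, -9.99552585e-01,  4.29091558e-03,
         3.29757638e-02],
       [-9.91785350e-01, -2.99048391e-02, -1.24368485e-01,
         5.31250728e-01],
       [ 1.24441159e-01, -5.74239916e-04, -9.92226823e-01,
         8.71764567e-01],
       [ 0.00000000e+00,  0.00000000e+00,  0.00000000e+00,
         1.00000000e+00]])}
{'clock': 0.1, 'joints': array([-1.24139983e+00,  2.77059844e-01, -2.77246799e-02,  1.26799851e+00,
       -2.21989932e-05,  1.46741495e+00]), 'dq': array([-0.00014526, -0.00334751,  0.00338074,  0.00100513,  0.00127717,
        0.00020211]), 'effort': array([ 3.71429005e-04, -4.46707213e+01,  2.96128482e+01,  8.41881585e-03,
       -7.68671407e-05, -1.08525668e-06]), 'tool_pos': array([ 0.26187752, -0.56668055,  0.20997873]), 'ee_rot': array([[ 9.07804282e-01,  4.19393545e-01, -6.63648815e-04],
       [ 4.19394030e-01, -9.07802368e-01,  1.87271385e-03],
       [ 1.82942135e-04, -1.97838800e-03, -9.99998026e-01]]), 'wrist_force': array([-0.02891028,  0.70117295, -0.39343212]), 'torque': array([ 0.02893233,  0.038135  , -0.01445736]), 'gripper_force': 0.0, 'width': 0.08539032104547264}
```

View pics/scene0.png

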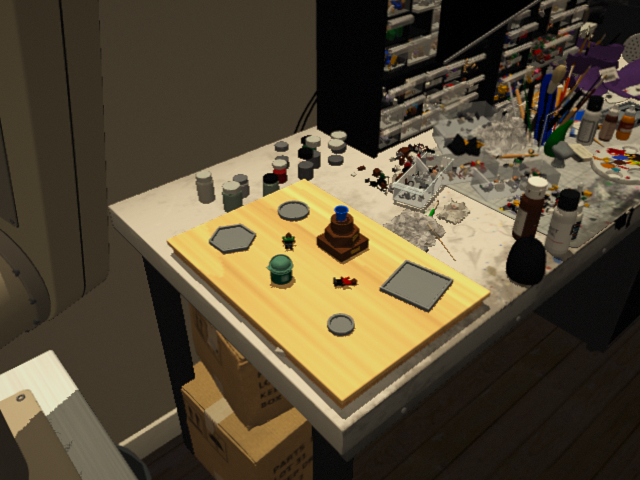

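View pics/top0.png

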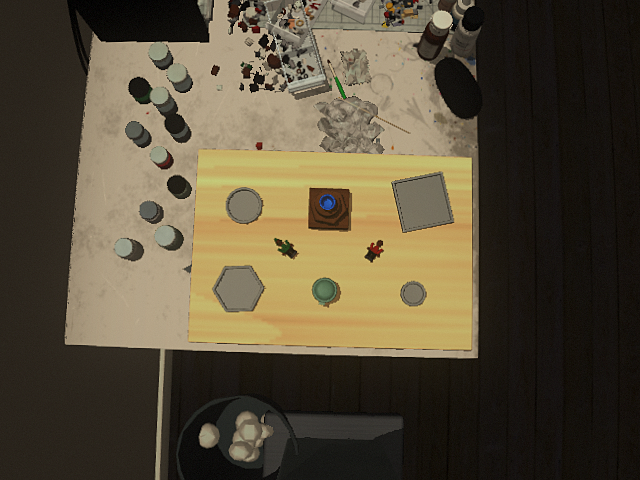

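The scene shows the stack (top view px 328,205). The round stand is at (244,205), hex at (239,288), square at (423,202) and cup stand at (413,293). The pot is at (325,291), and there are two figures at (286,247) and (375,250).

```bash
cat > h.py <<'E'
import numpy as np, cv2
from bench import camera_model
def ray(n,px):
    m=camera_model(n); K=np.array([[m['fx'],0,m['cx']],[0,m['fy'],m['cy']],[0,0,1.]])
    p=cv2.undistortPoints(np.float64(px).reshape(-1,1,2),K,np.array([m['k1'],0,0,0,0.])).reshape(-1,2)
    T=m['camera_from_world']; R=T[:3,:3]
    return -R.T@T[:3,3], np.c_[p,np.ones(len(p))]@R
def plane(n,px,z):
    c,d=ray(n,px); return (c+d*((z-c[2])/d[:,2])[:,None])[:,:2]
def proj(n,P):
    m=camera_model(n); q=np.atleast_2d(P)@m['camera_from_world'][:3,:3].T+m['camera_from_world'][:3,3]
    s=q[:,:2]/q[:,2:]; s=s*(1+m['k1']*(s**2).sum(1))[:,None]
    return s*[m['fx'],m['fy']]+[m['cx'],m['cy']]
def blobs(mask,amin=40):
    cs,_=cv2.findContours(mask.astype(np.uint8),cv2.RETR_EXTERNAL,cv2.CHAIN_APPROX_NONE)
    return [c for c in cs if cv2.contourArea(c)>amin]
def rect(n,c,z):  # min-area rectangle and centroid on plane z, mm
    w=(plane(n,c.reshape(-1,2),z)*1000).astype(np.float32)
    M=cv2.moments(w.reshape(-1,1,2)); return np.array([M['m10'],M['m01']])/M['m00'],cv2.minAreaRect(w),w
E
python3 - <<'E'
import numpy as np,cv2
from h import *
r1=lambda a:np.round(a,1)
for n,box in(("top",(195,155,470,345)),("scene",(172,185,485,380))):
    im=cv2.imread(f"pics/{n}0.png"); hsv=cv2.cvtColor(im,cv2.COLOR_BGR2HSV)
    H,S,V=[hsv[...,i].astype(int) for i in range(3)]
    roi=np.zeros(S.shape,bool)
    if n=="top": roi[box[1]:box[3],box[0]:box[2]]=1
    else:
        r=np.zeros(S.shape,np.uint8); cv2.fillPoly(r,[np.int32(np.round([[178,243],[298,192],[478,293],[346,380]]))],1); roi=r>0
    print(n)
    for c in blobs(roi&(S<75)):
        ce,(q,wh,a),w=rect(n,c,.035); print(' grey',cv2.boundingRect(c),r1(ce),r1(q),r1(wh),r1(a))
    for c in blobs(roi&(H>95)&(H<130)&(S>120),20):
        ce,(q,wh,a),w=rect(n,c,.1); print(' blue',cv2.boundingRect(c),r1(ce),r1(wh))
    for c in blobs(roi&(H>60)&(H<95)&(S>75),40):
        ce,(q,wh,a),w=rect(n,c,.05); print(' teal',cv2.boundingRect(c),r1(ce),r1(wh))
    for c in blobs(roi&((H<20)|(H>120))&(V<140)&(S>75),40):
        ce,(q,wh,a),w=rect(n,c,.046); print(' brown',cv2.boundingRect(c),r1(ce),r1(wh),a)
a=cv2.imread("pics/top0.png")[175:240,290:365]; b=cv2.imread("pics/scene0.png")[195:270,305:380]
cv2.imwrite("pics/crop0.png",np.hstack([cv2.resize(a,(400,350),interpolation=2),cv2.resize(b,(400,350),interpolation=2)]))
E
```

```text
top
 grey (401, 281, 25, 25) [454.6 -90.1] [454.7 -90.2] [35.6 35. ] 46.3
 grey (313, 278, 24, 27) [455.8  41.5] [456.3  41.4] [34.9 35.8] 35.4
 grey (213, 266, 51, 46) [454.4 169.8] [454.1 169.5] [66.8 74.6] 2.0
 grey (226, 187, 36, 36) [580.2 167. ] [580.8 167. ] [53.8 53.1] 2.5
 grey (392, 172, 62, 60) [ 594.  -103.2] [ 594.1 -103.4] [79.3 79.7] 13.1
 blue (319, 194, 17, 16) [576.3  41.7] [21. 21.]
 brown (324, 282, 17, 26) [446.8  25.8] [15.3 37.4] 66.03702545166016
 brown (367, 240, 17, 23) [518.6 -33.3] [29.  24.3] 17.096101760864258
 brown (308, 188, 44, 44) [575.4  37.1] [63.7 64.4] 89.77420806884766
scene
 grey (328, 314, 26, 22) [456.  -93.7] [455.7 -94.4] [39.6 34. ] 48.3
 grey (380, 260, 73, 52) [ 595.  -106.5] [ 595.1 -106.6] [83.7 80.3] 13.2
 grey (209, 224, 46, 29) [455.3 166.1] [455.4 166.3] [78.4 67.4] 34.0
 grey (278, 201, 31, 19) [581.1 163.9] [581.2 164. ] [56.  52.6] 48.9
 blue (336, 213, 9, 8) [562.6  25.3] [10.4 20.6]
 teal (268, 255, 24, 29) [455.6  37.3] [64.6 34.2]
 brown (333, 277, 24, 12) [510.2 -47.2] [23.9 33.5] 46.0759162902832
 brown (271, 277, 24, 12) [440.8  10.1] [20.5 34.5] 65.37126159667969
 brown (317, 214, 52, 50) [577.5  34.6] [ 87.8 105.6] 1.1073578596115112
```

View pics/crop0.png

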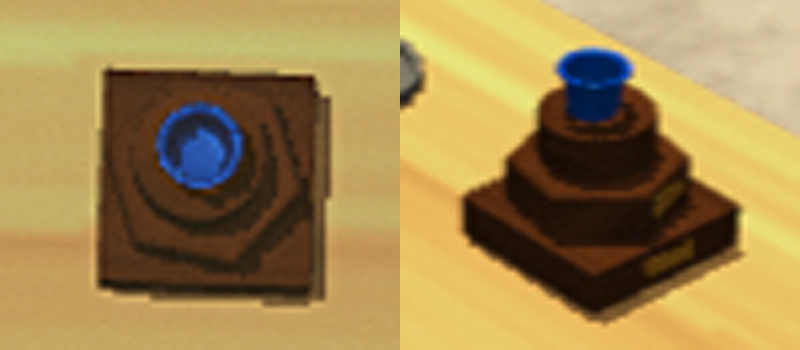

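Call:
step_arm(increments=[{"x": 0.45,"y": -0.35},{"x": 0.9,"y": -0.7},{"x": 0.9,"y": -0.7}])

```text
validation failed for argument at $.in...
```

Run:
```python
from h import *
print(plane("scene",[[341.6,209.3]],.1), plane("top",[[327.5,202]],.1))
s=np.array([400/75,350/65])
P=lambda L,z:np.round(plane("top",np.array(L)/s+[290,175]-.4,z)*1000,1)
print(P([(105,70),(315,76),(98,288)],.046)); print(P([(135,243),(238,262),(305,203)],.064))
```

```text
[[0.57960354 0.0394629 ]] [[0.57584938 0.0410139 ]]
[[607.2  68.3]
 [607.3   9.4]
 [546.   68.3]]
[[556.   58.2]
 [551.6  30. ]
 [568.3  12.2]]
```

Call:
step_arm(increments=[{"x": 0.45,"y": -0.35,"z": 0,"ax": 0,"ay": 0,"az": 0,"fingers": 85},{"x": 0.9,"y": -0.7,"z": 0,"ax": 0,"ay": 0,"az": 0,"fingers": 85},{"x": 0.9,"y": -0.7,"z": 0,"ax": 0,"ay": 0,"az": 0,"fingers": 85}])

```text
clock: 0.48
tool_pos: [0.3152, -0.4622, 0.2104]
ee_rot: [[0.906, 0.423, -0.001], [0.423, -0.906, 0.003], [0.0, -0.003, -1.0]]
wrist_force: [-0.3, -0.2, 0.2]
width: 0.0849
gripper_force: 0.0
```

Call:
step_arm(increments=[{"x": 0.45,"y": -0.35,"z": 0,"ax": 0,"ay": 0,"az": 0,"fingers": 45},{"x": 0.9,"y": -0.7,"z": 0,"ax": 0,"ay": 0,"az": 0,"fingers": 45},{"x": 0.9,"y": -0.7,"z": 0,"ax": 0,"ay": 0,"az": 0,"fingers": 45}])

```text
clock: 0.85
tool_pos: [0.3674, -0.3624, 0.2107]
ee_rot: [[0.906, 0.423, -0.001], [0.423, -0.906, 0.001], [-0.0, -0.001, -1.0]]
wrist_force: [-0.7, -0.1, -0.3]
width: 0.0455
gripper_force: 0.0
```

Call:
step_arm(increments=[{"x": 0.45,"y": -0.35,"z": 0,"ax": 0,"ay": 0,"az": 0,"fingers": 45},{"x": 0.9,"y": -0.7,"z": 0,"ax": 0,"ay": 0,"az": 0,"fingers": 45},{"x": 0.9,"y": -0.7,"z": 0,"ax": 0,"ay": 0,"az": 0,"fingers": 45}])

```text
clock: 1.23
tool_pos: [0.42, -0.2622, 0.2109]
ee_rot: [[0.906, 0.423, -0.0], [0.423, -0.906, 0.0], [-0.0, -0.0, -1.0]]
wrist_force: [-0.0, -0.3, 0.1]
width: 0.045
gripper_force: 0.0
```

Call:
step_arm(increments=[{"x": 0.45,"y": -0.35,"z": 0,"ax": 0,"ay": 0,"az": 0,"fingers": 45},{"x": 0.9,"y": -0.7,"z": 0,"ax": 0,"ay": 0,"az": 0,"fingers": 45},{"x": 0.9,"y": -0.7,"z": 0,"ax": 0,"ay": 0,"az": 0,"fingers": 45}])

```text
clock: 1.6
tool_pos: [0.4727, -0.1616, 0.2109]
ee_rot: [[0.906, 0.423, 0.0], [0.423, -0.906, -0.0], [0.0, 0.001, -1.0]]
wrist_force: [0.2, -0.6, -1.1]
width: 0.0447
gripper_force: 0.0
```

Call:
step_arm(increments=[{"x": 0,"y": 0,"z": 0,"ax": 0,"ay": 0,"az": -0.35,"fingers": 45},{"x": 0,"y": 0,"z": 0,"ax": 0,"ay": 0,"az": -0.7,"fingers": 45},{"x": 0,"y": 0,"z": 0,"ax": 0,"ay": 0,"az": -1,"fingers": 45},{"x": 0,"y": 0,"z": 0,"ax": 0,"ay": 0,"az": -1,"fingers": 45}])

```text
clock: 2.1
tool_pos: [0.4712, -0.1645, 0.2109]
ee_rot: [[0.58, 0.815, -0.0], [0.815, -0.58, -0.001], [-0.001, 0.0, -1.0]]
wrist_force: [-0.1, 0.3, 0.3]
width: 0.0451
gripper_force: 0.0
```

Call:
step_arm(increments=[{"x": 0,"y": 0,"z": 0,"ax": 0,"ay": 0,"az": -0.35,"fingers": 45},{"x": 0,"y": 0,"z": 0,"ax": 0,"ay": 0,"az": -0.7,"fingers": 45},{"x": 0,"y": 0,"z": 0,"ax": 0,"ay": 0,"az": -1,"fingers": 45},{"x": 0,"y": 0,"z": 0,"ax": 0,"ay": 0,"az": -1.0,"fingers": 45},{"x": 0,"y": 0,"z": 0,"ax": 0,"ay": 0,"az": -1.0,"fingers": 45}])

```text
clock: 2.72
tool_pos: [0.4714, -0.163, 0.211]
ee_rot: [[0.095, 0.995, -0.0], [0.995, -0.095, -0.0], [-0.0, -0.0, -1.0]]
wrist_force: [-0.0, 0.5, 0.9]
width: 0.0452
gripper_force: 0.0
```

Call:
step_arm(increments=[{"x": 0,"y": 0,"z": 0,"ax": 0,"ay": 0,"az": -0.18,"fingers": 45},{"x": 0,"y": 0,"z": 0,"ax": 0,"ay": 0,"az": -0.18,"fingers": 45}])

```text
clock: 2.98
tool_pos: [0.4714, -0.1625, 0.211]
ee_rot: [[-0.0, 1.0, -0.0], [1.0, 0.0, -0.0], [-0.0, -0.0, -1.0]]
wrist_force: [-0.1, -0.7, -0.1]
width: 0.0447
gripper_force: 0.0
```

Call:
step_arm(increments=[{"x": 0.5,"y": 0.25,"z": 0,"ax": 0,"ay": 0,"az": 0,"fingers": 45},{"x": 1,"y": 0.53,"z": 0,"ax": 0,"ay": 0,"az": 0,"fingers": 45},{"x": 1,"y": 0.53,"z": 0,"ax": 0,"ay": 0,"az": 0,"fingers": 45}])

```text
clock: 3.35
tool_pos: [0.5255, -0.0594, 0.211]
ee_rot: [[-0.006, 1.0, 0.001], [1.0, 0.006, 0.0], [0.0, 0.001, -1.0]]
wrist_force: [-1.3, 0.7, -0.2]
width: 0.0448
gripper_force: 0.0
```

Call:
step_arm(increments=[{"x": 0.5,"y": 0.25,"z": 0,"ax": 0,"ay": 0,"az": 0,"fingers": 45},{"x": 1,"y": 0.53,"z": 0.2,"ax": 0,"ay": 0,"az": 0,"fingers": 45},{"x": 1,"y": 0.53,"z": 0.6,"ax": 0,"ay": 0,"az": 0,"fingers": 45},{"x": 1,"y": 0.53,"z": 0.6,"ax": 0,"ay": 0,"az": 0,"fingers": 45},{"x": 1,"y": 0.53,"z": 0.6,"ax": 0,"ay": 0,"az": 0,"fingers": 45}])

```text
clock: 3.98
tool_pos: [0.5769, 0.0372, 0.1519]
ee_rot: [[-0.001, 1.0, 0.0], [1.0, 0.001, -0.0], [-0.0, 0.0, -1.0]]
wrist_force: [-0.0, 0.1, 0.3]
width: 0.0452
gripper_force: 0.0
```

Call:
step_arm(increments=[{"x": 0.03,"y": 0,"z": 0.3,"ax": 0,"ay": 0,"az": 0,"fingers": 45},{"x": 0.03,"y": 0,"z": 0.65,"ax": 0,"ay": 0,"az": 0,"fingers": 45},{"x": 0.03,"y": 0,"z": 0.65,"ax": 0,"ay": 0,"az": 0,"fingers": 45}])

```text
clock: 4.35
tool_pos: [0.5752, 0.0403, 0.0854]
ee_rot: [[-0.001, 1.0, -0.003], [1.0, 0.001, 0.0], [0.0, -0.003, -1.0]]
wrist_force: [-0.5, 0.9, -0.2]
width: 0.045
gripper_force: 0.0
```

Run:
```python
from bench import capture
import cv2
cv2.imwrite("pics/s1.png",cv2.resize(capture("scene")[130:280,250:450,::-1],(800,600),interpolation=2))
```

```text
(no output)
```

View pics/s1.png

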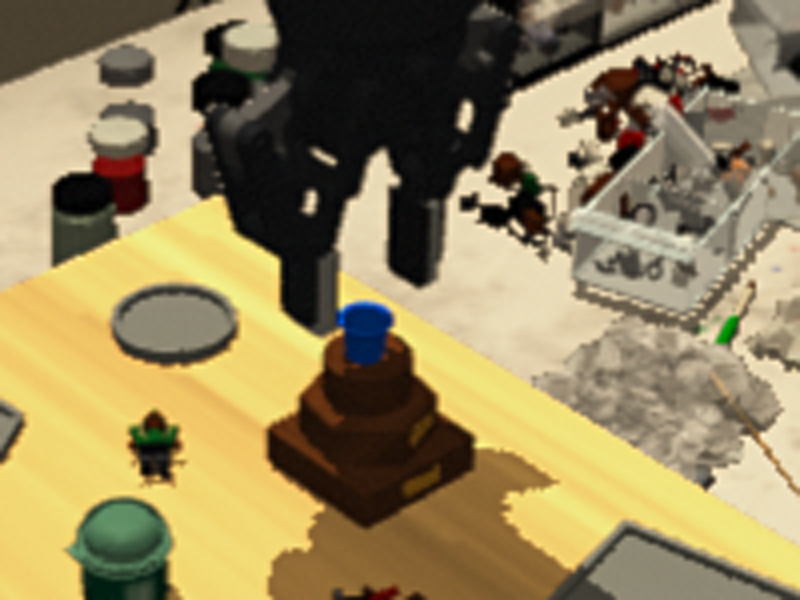

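Run:
```python
from h import *
from bench import sensors
o=sensors.get_obs();print(o['tool_pos'],o['joints'])
for z in(.087,.095):print(proj("scene",[[.577-.0225,.040,z],[.577+.0225,.040,z],[.577,.04,.1],[.577-.0225,.051,z],[.577-.0225,.029,z],[.577+.0225,.051,z],[.577+.0225,.029,z]]))
from bench import capture
cv2.imwrite("pics/t1.png",cv2.resize(capture("top")[140:260,240:400,::-1],(800,600),interpolation=2))
```

```text
[0.57679569 0.04032618 0.08697313] [-4.19348995e-02  2.87808192e-01 -2.87792295e-01  9.95197564e-01
 -9.14685479e-05  1.52705452e+00]
[[329.17421396 222.1864343 ]
 [350.47240935 211.35110632]
 [340.12343215 209.77446153]
 [324.4392238  219.09634302]
 [333.9819417  225.32383404]
 [345.69936348 208.41890491]
 [355.31729836 214.32706562]]
[[329.21904913 217.912148  ]
 [350.6258705  207.12991861]
 [340.12343215 209.77446153]
 [324.45902777 214.83827753]
 [334.05254271 221.0332626 ]
 [345.82743091 204.21395022]
 [355.49687559 210.08956689]]
```

View pics/t1.png

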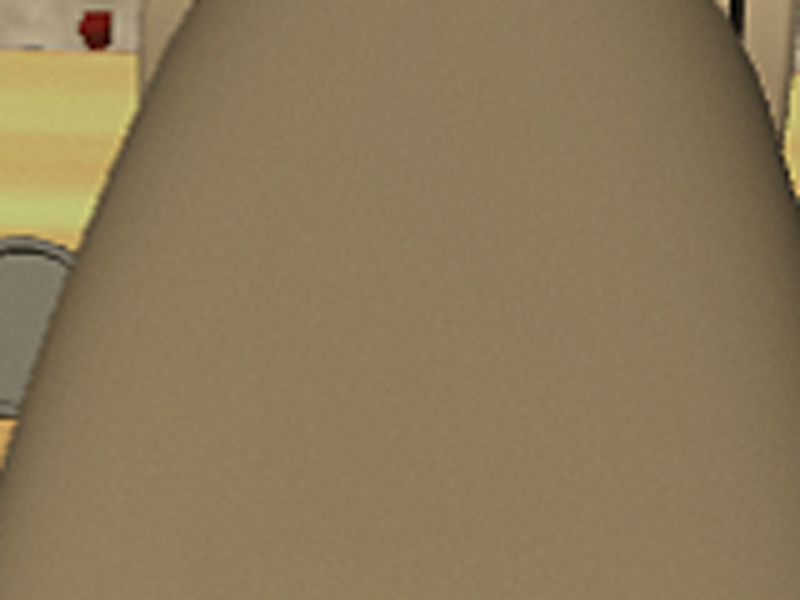

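Run:
```python
from bench import capture,sensors
import cv2
print(sensors.get_obs()['tool_pos'])
cv2.imwrite("pics/s2.png",cv2.resize(capture("scene")[170:230,300:380,::-1],(800,600),interpolation=2))
```

```text
[0.57804719 0.0404178  0.08804399]
```

View pics/s2.png

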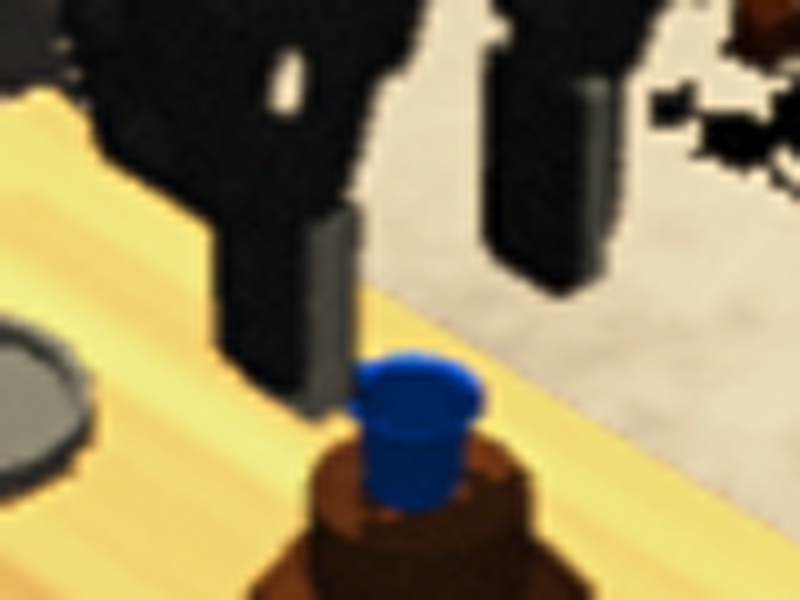

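Call:
step_arm(increments=[{"x": 0,"y": 0,"z": 0,"ax": 0,"ay": 0,"az": 0,"fingers": 35},{"x": 0,"y": 0,"z": 0,"ax": 0,"ay": 0,"az": 0,"fingers": 25},{"x": 0,"y": 0,"z": 0,"ax": 0,"ay": 0,"az": 0,"fingers": 18},{"x": 0,"y": 0,"z": 0,"ax": 0,"ay": 0,"az": 0,"fingers": 18},{"x": 0,"y": 0,"z": 0,"ax": 0,"ay": 0,"az": 0,"fingers": 18}])

```text
clock: 5.12
tool_pos: [0.5767, 0.0412, 0.0859]
ee_rot: [[-0.003, 1.0, -0.0], [1.0, 0.003, 0.0], [0.0, -0.0, -1.0]]
wrist_force: [0.3, -0.2, 0.1]
width: 0.018
gripper_force: 0.0
```

Run:
```python
from bench import capture,sensors
import cv2
print(sensors.get_obs()['tool_pos'])
cv2.imwrite("pics/s3.png",cv2.resize(capture("scene")[170:230,300:380,::-1],(800,600),interpolation=2))
```

```text
[0.57671509 0.0411981  0.08594122]
```

View pics/s3.png

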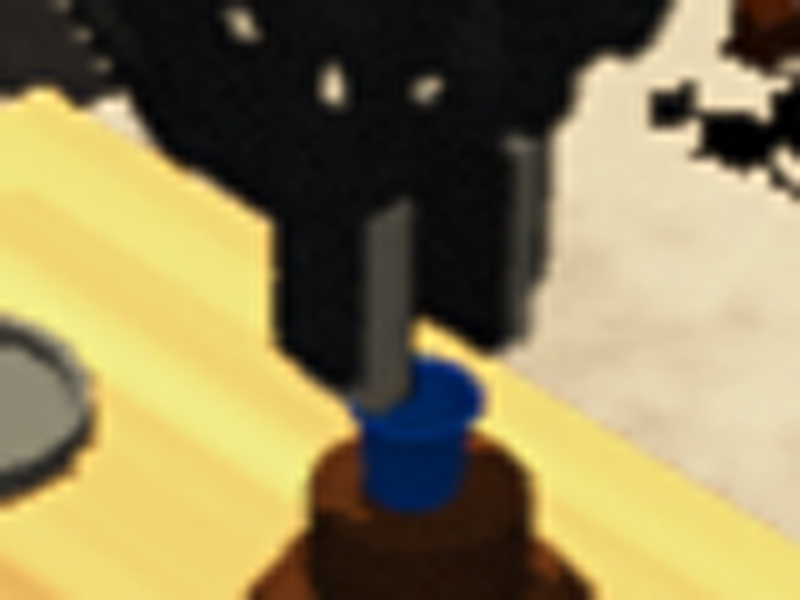

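Call:
step_arm(increments=[{"x": 0,"y": 0,"z": -0.3,"ax": 0,"ay": 0,"az": 0,"fingers": 0},{"x": 0.3,"y": 0,"z": -0.3,"ax": 0,"ay": 0,"az": 0,"fingers": 0},{"x": 0.62,"y": 0,"z": -0.2,"ax": 0,"ay": 0,"az": 0,"fingers": 0},{"x": 0.62,"y": 0,"z": 0.2,"ax": 0,"ay": 0,"az": 0,"fingers": 0},{"x": 0.62,"y": 0,"z": 0.5,"ax": 0,"ay": 0,"az": 0,"fingers": 0},{"x": 0.62,"y": 0,"z": 0.5,"ax": 0,"ay": 0,"az": 0,"fingers": 0}])

```text
clock: 5.92
tool_pos: [0.5735, 0.1031, 0.0333]
ee_rot: [[-0.004, 1.0, -0.007], [1.0, 0.004, -0.0], [-0.0, -0.007, -1.0]]
wrist_force: [-0.0, 0.1, 0.2]
width: -0.0
gripper_force: 0.0
```

Call:
step_arm(increments=[{"x": 0,"y": 0,"z": 0.05,"ax": 0,"ay": 0,"az": 0,"fingers": 0},{"x": 0,"y": 0,"z": 0.05,"ax": 0,"ay": 0,"az": 0,"fingers": 0},{"x": 0,"y": 0,"z": 0.05,"ax": 0,"ay": 0,"az": 0,"fingers": 0}])

```text
clock: 6.3
tool_pos: [0.5776, 0.1031, 0.0322]
ee_rot: [[-0.003, 1.0, 0.002], [1.0, 0.003, 0.0], [0.0, 0.002, -1.0]]
wrist_force: [0.0, -0.4, 0.7]
width: -0.0
gripper_force: 0.0
```

Call:
step_arm(increments=[{"x": 0,"y": 0,"z": 0.03,"ax": 0,"ay": 0,"az": 0,"fingers": 0},{"x": 0,"y": 0,"z": 0.03,"ax": 0,"ay": 0,"az": 0,"fingers": 0}])

```text
clock: 6.55
tool_pos: [0.5765, 0.1031, 0.028]
ee_rot: [[-0.003, 1.0, -0.0], [1.0, 0.003, 0.0], [0.0, -0.0, -1.0]]
wrist_force: [-0.6, -0.6, 0.4]
width: 0.0
gripper_force: 0.0
```

Call:
step_arm(increments=[{"x": 0,"y": 0,"z": 0.02,"ax": 0,"ay": 0,"az": 0,"fingers": 0},{"x": 0,"y": 0,"z": 0.02,"ax": 0,"ay": 0,"az": 0,"fingers": 0}])

```text
clock: 6.8
tool_pos: [0.5763, 0.1032, 0.0258]
ee_rot: [[-0.003, 1.0, -0.001], [1.0, 0.003, -0.0], [-0.0, -0.001, -1.0]]
wrist_force: [0.3, -0.3, -0.3]
width: 0.0003
gripper_force: 0.0
```

Call:
step_arm(increments=[{"x": 0,"y": 0,"z": 0.04,"ax": 0,"ay": 0,"az": 0,"fingers": 0},{"x": 0,"y": 0,"z": 0.04,"ax": 0,"ay": 0,"az": 0,"fingers": 0}])

```text
clock: 7.05
tool_pos: [0.5761, 0.1031, 0.0215]
ee_rot: [[-0.003, 1.0, -0.001], [1.0, 0.003, -0.0], [-0.0, -0.001, -1.0]]
wrist_force: [0.7, -0.6, -0.1]
width: -0.0005
gripper_force: 0.0
```

Call:
step_arm(increments=[{"x": 0,"y": 0,"z": 0.03,"ax": 0,"ay": 0,"az": 0,"fingers": 0},{"x": 0,"y": 0,"z": 0.03,"ax": 0,"ay": 0,"az": 0,"fingers": 0}])

```text
clock: 7.3
tool_pos: [0.5763, 0.1032, 0.0187]
ee_rot: [[-0.003, 1.0, -0.001], [1.0, 0.003, -0.0], [-0.0, -0.001, -1.0]]
wrist_force: [-0.4, -0.9, 0.5]
width: -0.0002
gripper_force: 0.0
```

Call:
step_arm(increments=[{"x": 0,"y": 0,"z": 0.02,"ax": 0,"ay": 0,"az": 0,"fingers": 0},{"x": 0,"y": 0,"z": 0.02,"ax": 0,"ay": 0,"az": 0,"fingers": 0}])

```text
clock: 7.55
tool_pos: [0.5764, 0.1032, 0.0168]
ee_rot: [[-0.003, 1.0, -0.0], [1.0, 0.003, -0.0], [-0.0, -0.0, -1.0]]
wrist_force: [0.5, -0.0, 0.6]
width: 0.0
gripper_force: 0.0
```

Call:
step_arm(increments=[{"x": 0,"y": 0,"z": 0.02,"ax": 0,"ay": 0,"az": 0,"fingers": 0},{"x": 0,"y": 0,"z": 0.02,"ax": 0,"ay": 0,"az": 0,"fingers": 0}])

```text
clock: 7.8
tool_pos: [0.5764, 0.1031, 0.0148]
ee_rot: [[-0.003, 1.0, -0.0], [1.0, 0.003, -0.0], [-0.0, -0.0, -1.0]]
wrist_force: [-0.3, -0.3, 0.4]
width: 0.0
gripper_force: 0.0
```

Call:
step_arm(increments=[{"x": 0,"y": 0,"z": 0.02,"ax": 0,"ay": 0,"az": 0,"fingers": 0},{"x": 0,"y": 0,"z": 0.02,"ax": 0,"ay": 0,"az": 0,"fingers": 0}])

```text
clock: 8.05
tool_pos: [0.5764, 0.1031, 0.0128]
ee_rot: [[-0.003, 1.0, -0.0], [1.0, 0.003, -0.0], [-0.0, -0.0, -1.0]]
wrist_force: [-0.9, -0.1, 0.2]
width: 0.0001
gripper_force: 0.0
```

Run:
```python
from bench import capture,sensors
import cv2
cv2.imwrite("pics/s4.png",cv2.resize(capture("scene")[170:275,270:410,::-1],(800,600),interpolation=2))
```

```text
(no output)
```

View pics/s4.png

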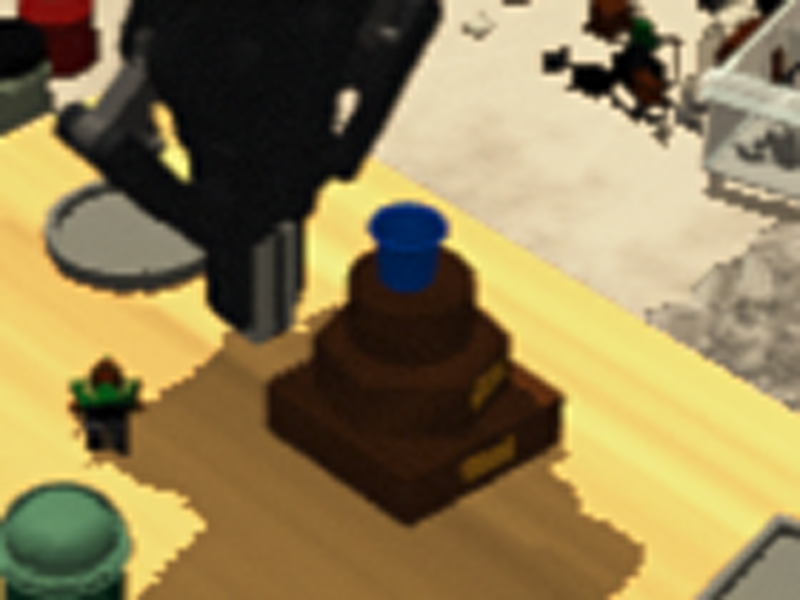

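Fingers shut, tip at px (317,229), near the board and left of the stack; the cup is still standing on top.

Run:
```python
from h import *
for z in(.0128,.028,.034,.04):print(z,proj("scene",[[.5764,.0921,z],[.5764,.1141,z],[.569,.0921,z]]))
print(plane("scene",[[317.2,228.6]],.03))
```

```text
0.0128 [[317.89516159 239.75725106]
 [309.47151685 233.919222  ]
 [314.5630496  241.49925526]]
0.028 [[317.86973536 232.48759063]
 [309.37067135 226.69726655]
 [314.50702469 234.21653067]]
0.034 [[317.85959076 229.58138037]
 [309.3303456  223.8105552 ]
 [314.48463189 231.30497356]]
0.04 [[317.84938414 226.65407563]
 [309.2897211  220.90313826]
 [314.4620791  228.37221133]]
[[0.58099823 0.09912405]]
```

Call:
step_arm(increments=[{"x": 0,"y": 0,"z": 0.02,"ax": 0,"ay": 0,"az": 0,"fingers": 0},{"x": 0,"y": 0,"z": 0.02,"ax": 0,"ay": 0,"az": 0,"fingers": 0}])

```text
clock: 8.35
tool_pos: [0.5764, 0.1031, 0.0108]
ee_rot: [[-0.003, 1.0, -0.0], [1.0, 0.003, -0.0], [-0.0, -0.0, -1.0]]
wrist_force: [0.3, -0.4, 1.0]
width: 0.0001
gripper_force: 0.0
```

Call:
step_arm(increments=[{"x": 0,"y": 0,"z": 0.02,"ax": 0,"ay": 0,"az": 0,"fingers": 0},{"x": 0,"y": 0,"z": 0.02,"ax": 0,"ay": 0,"az": 0,"fingers": 0}])

```text
clock: 8.6
tool_pos: [0.5764, 0.1031, 0.0088]
ee_rot: [[-0.003, 1.0, -0.0], [1.0, 0.003, -0.0], [-0.0, -0.0, -1.0]]
wrist_force: [0.3, -0.2, 0.0]
width: 0.0003
gripper_force: 0.0
```

Call:
step_arm(increments=[{"x": 0,"y": 0,"z": 0.02,"ax": 0,"ay": 0,"az": 0,"fingers": 0},{"x": 0,"y": 0,"z": 0.02,"ax": 0,"ay": 0,"az": 0,"fingers": 0}])

```text
clock: 8.85
tool_pos: [0.5768, 0.1032, 0.0078]
ee_rot: [[-0.003, 1.0, 0.0], [1.0, 0.003, -0.0], [-0.0, 0.0, -1.0]]
wrist_force: [-1.4, 0.5, 4.9]
width: 0.0002
gripper_force: 2.3
```

Call:
step_arm(increments=[{"x": 0,"y": 0,"z": 0.015,"ax": 0,"ay": 0,"az": 0,"fingers": 0},{"x": 0,"y": 0,"z": 0.015,"ax": 0,"ay": 0,"az": 0,"fingers": 0}])

```text
clock: 9.1
tool_pos: [0.5769, 0.1032, 0.0077]
ee_rot: [[-0.004, 1.0, 0.001], [1.0, 0.004, -0.0], [-0.0, 0.001, -1.0]]
wrist_force: [-4.8, -0.1, 13.8]
width: 0.0001
gripper_force: 6.9
```

Call:
step_arm(increments=[{"x": 0,"y": 0,"z": -0.5,"ax": 0,"ay": 0,"az": 0,"fingers": 0},{"x": 0,"y": 0,"z": -1,"ax": 0,"ay": 0,"az": 0,"fingers": 45},{"x": -0.3,"y": 0,"z": -1,"ax": 0,"ay": 0,"az": 0,"fingers": 45},{"x": -0.63,"y": 0,"z": -1,"ax": 0,"ay": 0,"az": 0,"fingers": 45},{"x": -0.63,"y": 0,"z": -1,"ax": 0,"ay": 0,"az": 0,"fingers": 45},{"x": -0.63,"y": 0,"z": -0.8,"ax": 0,"ay": 0,"az": 0,"fingers": 45},{"x": -0.63,"y": 0,"z": -0.63,"ax": 0,"ay": 0,"az": 0,"fingers": 45},{"x": -0.63,"y": 0,"z": -0.63,"ax": 0,"ay": 0,"az": 0,"fingers": 45}])

```text
clock: 10.1
tool_pos: [0.5747, 0.0408, 0.0664]
ee_rot: [[-0.004, 1.0, -0.005], [1.0, 0.004, 0.0], [0.0, -0.005, -1.0]]
wrist_force: [-0.4, -0.1, -0.5]
width: 0.0452
gripper_force: 0.0
```

Call:
step_arm(increments=[{"x": 0,"y": 0,"z": 0,"ax": 0,"ay": 0,"az": 0,"fingers": 34},{"x": 0,"y": 0,"z": 0,"ax": 0,"ay": 0,"az": 0,"fingers": 26},{"x": 0,"y": 0,"z": 0,"ax": 0,"ay": 0,"az": 0,"fingers": 20},{"x": 0,"y": 0,"z": 0,"ax": 0,"ay": 0,"az": 0,"fingers": 15},{"x": 0,"y": 0,"z": 0,"ax": 0,"ay": 0,"az": 0,"fingers": 10},{"x": 0,"y": 0,"z": 0,"ax": 0,"ay": 0,"az": 0,"fingers": 10}])

```text
clock: 10.85
tool_pos: [0.5776, 0.0402, 0.0695]
ee_rot: [[-0.004, 1.0, 0.002], [1.0, 0.004, 0.0], [0.0, 0.002, -1.0]]
wrist_force: [-1.4, 1.4, 6.1]
width: 0.0178
gripper_force: 58.6
```

Call:
step_arm(increments=[{"x": 0,"y": 0,"z": -0.1,"ax": 0,"ay": 0,"az": 0,"fingers": 10},{"x": 0,"y": 0,"z": -0.4,"ax": 0,"ay": 0,"az": 0,"fingers": 10},{"x": 0,"y": 0,"z": -0.4,"ax": 0,"ay": 0,"az": 0,"fingers": 10}])

```text
clock: 11.22
tool_pos: [0.579, 0.04, 0.111]
ee_rot: [[-0.003, 1.0, 0.005], [1.0, 0.003, -0.0], [-0.0, 0.005, -1.0]]
wrist_force: [0.2, -0.2, -0.4]
width: 0.0176
gripper_force: 58.6
```

Run:
```python
from bench import capture,sensors
import cv2
cv2.imwrite("pics/s5.png",cv2.resize(capture("scene")[150:255,270:410,::-1],(800,600),interpolation=2))
```

```text
(no output)
```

View pics/s5.png

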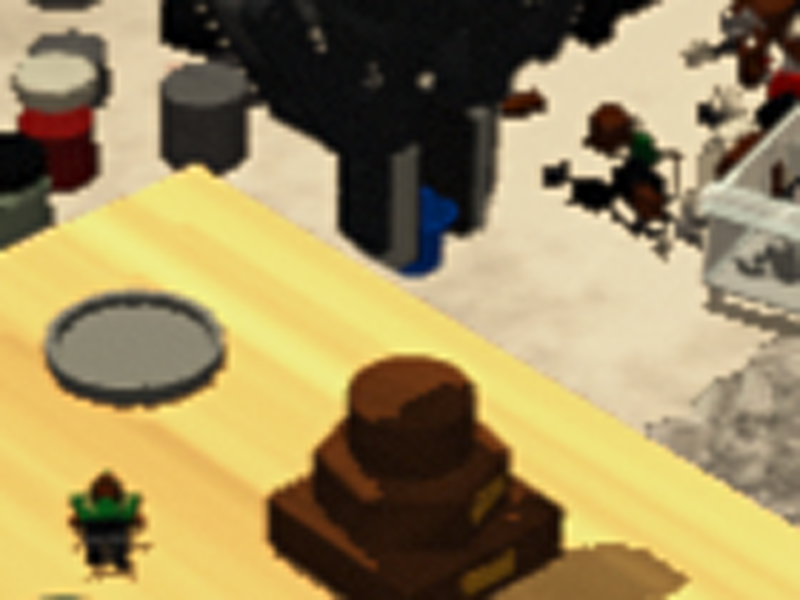

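Call:
step_arm(increments=[{"x": -0.33,"y": -0.3,"z": 0,"ax": 0,"ay": 0,"az": 0,"fingers": 10},{"x": -0.66,"y": -0.61,"z": 0,"ax": 0,"ay": 0,"az": 0,"fingers": 10},{"x": -0.66,"y": -0.61,"z": 0,"ax": 0,"ay": 0,"az": 0,"fingers": 10}])

```text
clock: 11.65
tool_pos: [0.5124, -0.0271, 0.1068]
ee_rot: [[-0.0, 1.0, -0.005], [1.0, 0.0, 0.0], [0.0, -0.005, -1.0]]
wrist_force: [0.0, 0.2, -1.0]
width: 0.0177
gripper_force: 58.7
```

Call:
step_arm(increments=[{"x": -0.33,"y": -0.3,"z": 0,"ax": 0,"ay": 0,"az": 0,"fingers": 10},{"x": -0.66,"y": -0.61,"z": 0,"ax": 0,"ay": 0,"az": 0,"fingers": 10},{"x": -0.66,"y": -0.61,"z": 0.3,"ax": 0,"ay": 0,"az": 0,"fingers": 10},{"x": -0.66,"y": -0.61,"z": 0.7,"ax": 0,"ay": 0,"az": 0,"fingers": 10},{"x": -0.66,"y": -0.61,"z": 0.7,"ax": 0,"ay": 0,"az": 0,"fingers": 10},{"x": -0.66,"y": -0.61,"z": 0.7,"ax": 0,"ay": 0,"az": 0,"fingers": 10}])

```text
clock: 12.4
tool_pos: [0.456, -0.0921, 0.039]
ee_rot: [[-0.004, 1.0, 0.0], [1.0, 0.004, 0.0], [0.0, 0.0, -1.0]]
wrist_force: [0.3, 0.0, 1.0]
width: 0.0177
gripper_force: 58.8
```

Call:
step_arm(increments=[{"x": 0,"y": 0,"z": 0.1,"ax": 0,"ay": 0,"az": 0,"fingers": 10},{"x": 0,"y": 0,"z": 0.2,"ax": 0,"ay": 0,"az": 0,"fingers": 10},{"x": 0,"y": 0,"z": 0.2,"ax": 0,"ay": 0,"az": 0,"fingers": 10},{"x": 0,"y": 0,"z": 0.2,"ax": 0,"ay": 0,"az": 0,"fingers": 10}])

```text
clock: 12.9
tool_pos: [0.4555, -0.0923, 0.0186]
ee_rot: [[-0.003, 1.0, 0.0], [1.0, 0.003, -0.0], [-0.0, 0.0, -1.0]]
wrist_force: [1.0, 0.8, 0.1]
width: 0.0177
gripper_force: 58.8
```

Call:
step_arm(increments=[{"x": 0,"y": 0,"z": 0,"ax": 0,"ay": 0,"az": 0,"fingers": 22},{"x": 0,"y": 0,"z": 0,"ax": 0,"ay": 0,"az": 0,"fingers": 30},{"x": 0,"y": 0,"z": 0,"ax": 0,"ay": 0,"az": 0,"fingers": 40},{"x": 0,"y": 0,"z": 0,"ax": 0,"ay": 0,"az": 0,"fingers": 40},{"x": 0,"y": 0,"z": -0.3,"ax": 0,"ay": 0,"az": 0,"fingers": 55},{"x": 0,"y": 0,"z": -0.9,"ax": 0,"ay": 0,"az": 0,"fingers": 55},{"x": 0,"y": 0,"z": -0.9,"ax": 0,"ay": 0,"az": 0,"fingers": 55}])

```text
clock: 13.78
tool_pos: [0.4598, -0.0938, 0.1133]
ee_rot: [[-0.003, 1.0, 0.01], [1.0, 0.003, -0.004], [-0.004, 0.01, -1.0]]
wrist_force: [0.6, 1.3, -0.5]
width: 0.0552
gripper_force: 0.0
```

Run:
```python
from h import *
from bench import capture
s=capture("scene")[:,:,::-1].copy(); t=capture("top")[:,:,::-1].copy()
cv2.imwrite("pics/s6r.png",s);cv2.imwrite("pics/t6r.png",t)
h=cv2.cvtColor(s,cv2.COLOR_BGR2HSV).astype(int)
m=(h[...,0]>95)&(h[...,0]<130)&(h[...,1]>120)&(h[...,2]>50)
m[:290]=0;m[360:]=0;m[:,:300]=0;m[:,380:]=0
print([cv2.boundingRect(c) for c in blobs(m,10)])
print(proj("scene",[[.455,-.092,.049],[.455,-.092,.031],[.4466,-.085,.049],[.4634,-.099,.049],[.4617,-.0834,.049],[.4506,-.0975,.031]]))
a=t[165:240,280:380]; b=s[195:270,290:390]; c=s[295:370,290:390]; d=t[260:335,370:470]
f=lambda i:cv2.resize(i,(400,300),interpolation=2)
cv2.imwrite("pics/c6.png",np.vstack([np.hstack([f(a),f(b)]),np.hstack([f(c),f(d)])]))
```

```text
[(333, 310, 16, 19)]
[[339.1708056  316.08386139]
 [338.93245046 325.65693843]
 [331.03648341 316.19375086]
 [347.30533742 315.97567366]
 [338.51721841 310.40533067]
 [339.28866157 329.41979497]]
```

View pics/c6.png

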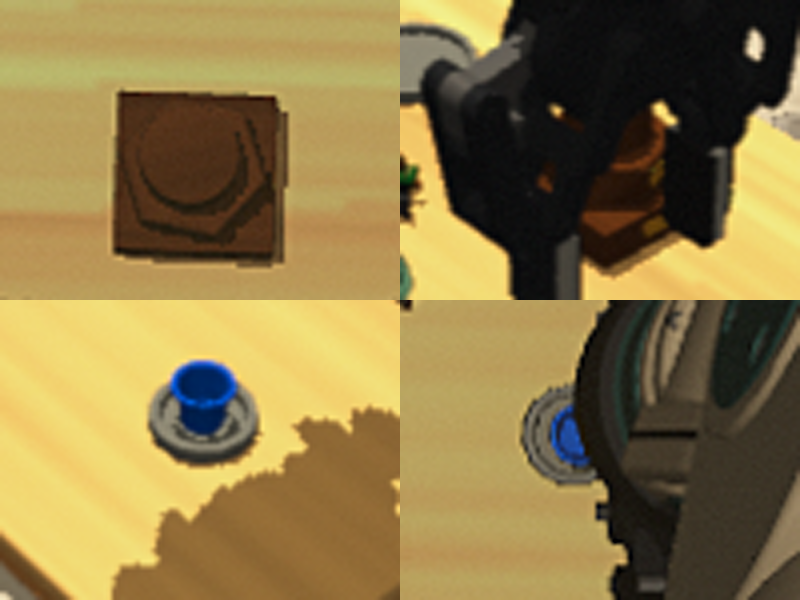

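The cup stands upright in its stand. The stack is intact, with the round plinth's top centred near top px (327,204).

Run:
```python
from h import *
print(plane("top",[[327,203.5]],.082)*1000)
h=plane("top",[[313.6,220.3],[333,224.8],[347.3,211]],.064)*1000;print(h)
d=np.diff(h,axis=0);print(np.hypot(*d.T),np.degrees(np.arctan2(d[:,1],d[:,0])))
t=cv2.imread("pics/t6r.png");q=cv2.cvtColor(t,cv2.COLOR_BGR2HSV).astype(int)
print(plane("top",[[309.5,188],[349,188.8],[308.3,228.5]],.046)*1000)
```

```text
[[577.08170762  41.48609217]]
[[555.08088503  60.07847206]
 [549.32585309  31.72760423]
 [570.28011244  11.45074845]]
[28.92908743 29.15873566] [-101.47473601  -44.05874789]
[[606.59769732  67.95186333]
 [607.19851181   8.90935203]
 [545.42220509  67.7600696 ]]
```

Call:
step_arm(increments=[{"x": 0.33,"y": 0.3,"z": 0,"ax": 0,"ay": 0,"az": 0,"fingers": 55},{"x": 0.66,"y": 0.61,"z": 0,"ax": 0,"ay": 0,"az": 0,"fingers": 55},{"x": 0.66,"y": 0.61,"z": 0,"ax": 0,"ay": 0,"az": 0,"fingers": 55}])

```text
clock: 14.25
tool_pos: [0.5164, -0.0243, 0.1067]
ee_rot: [[-0.007, 1.0, -0.002], [1.0, 0.007, 0.001], [0.001, -0.002, -1.0]]
wrist_force: [-0.7, 0.0, 0.2]
width: 0.0549
gripper_force: 0.0
```

Call:
step_arm(increments=[{"x": 0.33,"y": 0.3,"z": 0,"ax": 0,"ay": 0,"az": 0,"fingers": 55},{"x": 0.66,"y": 0.61,"z": 0,"ax": 0,"ay": 0,"az": 0,"fingers": 55},{"x": 0.66,"y": 0.61,"z": 0,"ax": 0,"ay": 0,"az": 0,"fingers": 55},{"x": 0.66,"y": 0.61,"z": 0.3,"ax": 0,"ay": 0,"az": 0,"fingers": 55},{"x": 0.66,"y": 0.61,"z": 0.5,"ax": 0,"ay": 0,"az": 0,"fingers": 55},{"x": 0.66,"y": 0.61,"z": 0.5,"ax": 0,"ay": 0,"az": 0,"fingers": 55},{"x": 0.66,"y": 0.61,"z": 0.5,"ax": 0,"ay": 0,"az": 0,"fingers": 55}])

```text
clock: 15.12
tool_pos: [0.5761, 0.0394, 0.0586]
ee_rot: [[-0.003, 1.0, -0.001], [1.0, 0.003, -0.0], [-0.0, -0.001, -1.0]]
wrist_force: [-0.2, -0.5, -0.0]
width: 0.055
gripper_force: 0.0
```

Down 10.5 mm, then close.

Call:
step_arm(increments=[{"x": 0,"y": 0.01,"z": 0.1,"ax": 0,"ay": 0,"az": 0,"fingers": 55},{"x": 0,"y": 0.01,"z": 0.1,"ax": 0,"ay": 0,"az": 0,"fingers": 46},{"x": 0,"y": 0.01,"z": 0.1,"ax": 0,"ay": 0,"az": 0,"fingers": 40},{"x": 0,"y": 0.01,"z": 0.1,"ax": 0,"ay": 0,"az": 0,"fingers": 34},{"x": 0,"y": 0.01,"z": 0.1,"ax": 0,"ay": 0,"az": 0,"fingers": 28},{"x": 0,"y": 0.01,"z": 0.1,"ax": 0,"ay": 0,"az": 0,"fingers": 28}])

```text
clock: 15.88
tool_pos: [0.5784, 0.0402, 0.0492]
ee_rot: [[-0.004, 1.0, 0.001], [1.0, 0.004, -0.0], [-0.0, 0.001, -1.0]]
wrist_force: [-1.0, 0.4, 5.4]
width: 0.0336
gripper_force: 59.7
```

Call:
step_arm(increments=[{"x": 0,"y": 0,"z": -0.05,"ax": 0,"ay": 0,"az": 0,"fingers": 28},{"x": 0,"y": 0,"z": -0.4,"ax": 0,"ay": 0,"az": 0,"fingers": 28},{"x": 0,"y": 0,"z": -0.4,"ax": 0,"ay": 0,"az": 0,"fingers": 28}])

```text
clock: 16.25
tool_pos: [0.5803, 0.04, 0.0911]
ee_rot: [[-0.003, 1.0, 0.006], [1.0, 0.003, -0.0], [-0.0, 0.006, -1.0]]
wrist_force: [0.4, 1.1, 0.8]
width: 0.0334
gripper_force: 59.7
```

Call:
step_arm(increments=[{"x": 0.4,"y": 0.02,"z": 0,"ax": 0,"ay": 0,"az": 0,"fingers": 28},{"x": 0.8,"y": 0.02,"z": 0,"ax": 0,"ay": 0,"az": 0,"fingers": 28},{"x": 0.8,"y": 0.02,"z": 0,"ax": 0,"ay": 0,"az": 0,"fingers": 28}])

```text
clock: 16.62
tool_pos: [0.5786, 0.1222, 0.0874]
ee_rot: [[-0.007, 1.0, -0.002], [1.0, 0.007, 0.0], [0.0, -0.002, -1.0]]
wrist_force: [-0.8, 0.1, 0.5]
width: 0.0333
gripper_force: 59.7
```

Call:
step_arm(increments=[{"x": 0.46,"y": 0,"z": 0,"ax": 0,"ay": 0,"az": 0,"fingers": 28},{"x": 0.46,"y": 0,"z": 0.2,"ax": 0,"ay": 0,"az": 0,"fingers": 28},{"x": 0.46,"y": 0,"z": 0.5,"ax": 0,"ay": 0,"az": 0,"fingers": 28},{"x": 0.46,"y": 0,"z": 0.5,"ax": 0,"ay": 0,"az": 0,"fingers": 28},{"x": 0.46,"y": 0,"z": 0.5,"ax": 0,"ay": 0,"az": 0,"fingers": 28}])

```text
clock: 17.25
tool_pos: [0.5795, 0.1656, 0.0388]
ee_rot: [[-0.003, 1.0, -0.0], [1.0, 0.003, -0.0], [-0.0, -0.0, -1.0]]
wrist_force: [0.1, 0.6, -0.0]
width: 0.0329
gripper_force: 59.7
```

Call:
step_arm(increments=[{"x": 0,"y": 0.01,"z": 0.1,"ax": 0,"ay": 0,"az": 0,"fingers": 28},{"x": 0,"y": 0.01,"z": 0.215,"ax": 0,"ay": 0,"az": 0,"fingers": 28},{"x": 0,"y": 0.01,"z": 0.215,"ax": 0,"ay": 0,"az": 0,"fingers": 28},{"x": 0,"y": 0.01,"z": 0.215,"ax": 0,"ay": 0,"az": 0,"fingers": 28}])

```text
clock: 17.75
tool_pos: [0.5799, 0.1661, 0.0167]
ee_rot: [[-0.003, 1.0, -0.001], [1.0, 0.003, -0.0], [-0.0, -0.001, -1.0]]
wrist_force: [-0.0, 0.6, 0.2]
width: 0.033
gripper_force: 60.5
```

Call:
step_arm(increments=[{"x": 0,"y": 0,"z": 0,"ax": 0,"ay": 0,"az": 0,"fingers": 36},{"x": 0,"y": 0,"z": 0,"ax": 0,"ay": 0,"az": 0,"fingers": 42},{"x": 0,"y": 0,"z": 0,"ax": 0,"ay": 0,"az": 0,"fingers": 50},{"x": 0,"y": 0,"z": 0,"ax": 0,"ay": 0,"az": 0,"fingers": 50},{"x": 0,"y": 0,"z": -0.3,"ax": 0,"ay": 0,"az": 0,"fingers": 65},{"x": 0,"y": 0,"z": -0.8,"ax": 0,"ay": 0,"az": 0,"fingers": 65},{"x": 0,"y": 0,"z": -0.8,"ax": 0,"ay": 0,"az": 0,"fingers": 65}])

```text
clock: 18.62
tool_pos: [0.5846, 0.1669, 0.102]
ee_rot: [[-0.003, 1.0, 0.01], [1.0, 0.003, 0.002], [0.002, 0.01, -1.0]]
wrist_force: [0.3, 0.3, 0.0]
width: 0.0657
gripper_force: 0.0
```

Run:
```python
from h import *
from bench import capture
s=capture("scene")[:,:,::-1].copy(); t=capture("top")[:,:,::-1].copy()
cv2.imwrite("pics/s7r.png",s);cv2.imwrite("pics/t7r.png",t)
a=t[165:240,280:380]; b=s[195:270,290:390]; c=s[170:245,245:345]; d=t[165:240,200:300]
f=lambda i:cv2.resize(i,(400,300),interpolation=2)
cv2.imwrite("pics/c7.png",np.vstack([np.hstack([f(a),f(b)]),np.hstack([f(c),f(d)])]))
```

```text
(no output)
```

View pics/c7.png

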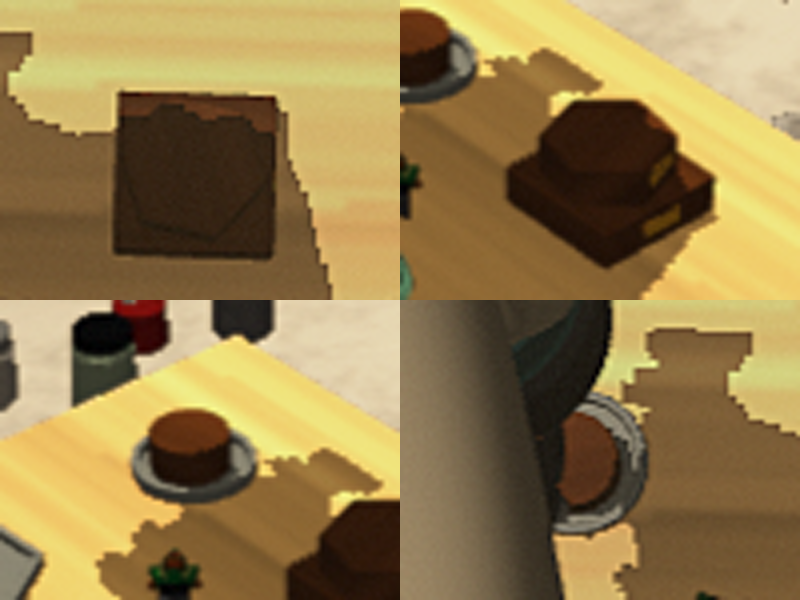

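Round plinth lies flat in its stand; hex and square remain in place. Next is the hex plinth.

Call:
step_arm(increments=[{"x": -0.4,"y": -0.03,"z": 0,"ax": 0,"ay": 0,"az": 0,"fingers": 65},{"x": -0.8,"y": -0.035,"z": 0,"ax": 0,"ay": 0,"az": 0,"fingers": 65},{"x": -0.8,"y": -0.035,"z": 0,"ax": 0,"ay": 0,"az": 0,"fingers": 65}])

```text
clock: 19.1
tool_pos: [0.5754, 0.0841, 0.0951]
ee_rot: [[-0.0, 1.0, -0.004], [1.0, 0.0, -0.0], [-0.0, -0.004, -1.0]]
wrist_force: [0.1, 0.8, 0.6]
width: 0.0653
gripper_force: 0.0
```

Call:
step_arm(increments=[{"x": -0.47,"y": 0,"z": 0,"ax": 0,"ay": 0,"az": 0.2,"fingers": 65},{"x": -0.47,"y": 0,"z": 0,"ax": 0,"ay": 0,"az": 0.417,"fingers": 65},{"x": -0.47,"y": 0,"z": 0.3,"ax": 0,"ay": 0,"az": 0.417,"fingers": 65},{"x": -0.47,"y": 0,"z": 0.5,"ax": 0,"ay": 0,"az": 0.417,"fingers": 65},{"x": -0.47,"y": 0,"z": 0.5,"ax": 0,"ay": 0,"az": 0.417,"fingers": 65},{"x": -0.47,"y": 0,"z": 0.5,"ax": 0,"ay": 0,"az": 0.417,"fingers": 65}])

```text
clock: 19.85
tool_pos: [0.5773, 0.0397, 0.047]
ee_rot: [[0.213, 0.977, -0.0], [0.977, -0.213, 0.0], [0.0, -0.0, -1.0]]
wrist_force: [0.1, -0.1, 0.1]
width: 0.065
gripper_force: 0.0
```

Run:
```python
from h import *
im=cv2.imread("pics/top0.png");S=cv2.cvtColor(im,cv2.COLOR_BGR2HSV)[...,1].astype(int)
for x,y,w,h in((205,258,70,62),(385,165,75,75)):
    m=np.zeros(S.shape,bool);m[y:y+h,x:x+w]=S[y:y+h,x:x+w]<75
    c=max(blobs(m),key=cv2.contourArea);p=cv2.approxPolyDP(c,4,True).reshape(-1,2)
    W=plane("top",p,.035)*1000;d=np.roll(W,-1,0)-W
    print(np.round(W,1).tolist(),np.round(np.hypot(*d.T),1),np.round(np.degrees(np.arctan2(d[:,1],d[:,0]))%(60 if x<300 else 90),1))
```

```text
[[485.3, 191.8], [455.0, 206.9], [420.2, 184.3], [422.9, 148.8], [455.9, 132.3], [485.1, 149.9]] [33.8 41.4 35.7 36.9 34.1 41.9] [33.6 32.9 34.3 33.5 31.1 29.8]
[[640.5, -131.8], [622.2, -56.7], [547.6, -74.3], [565.2, -150.2]] [77.3 76.7 77.9 77.5] [13.7 13.3 13.1 13.8]
```

Call:
step_arm(increments=[{"x": -0.01,"y": -0.005,"z": 0.185,"ax": 0,"ay": 0,"az": 0,"fingers": 65},{"x": -0.01,"y": -0.005,"z": 0.185,"ax": 0,"ay": 0,"az": 0,"fingers": 60},{"x": -0.01,"y": -0.005,"z": 0.185,"ax": 0,"ay": 0,"az": 0,"fingers": 53},{"x": -0.01,"y": -0.005,"z": 0.185,"ax": 0,"ay": 0,"az": 0,"fingers": 47},{"x": -0.01,"y": -0.005,"z": 0.185,"ax": 0,"ay": 0,"az": 0,"fingers": 40},{"x": -0.01,"y": -0.005,"z": 0.185,"ax": 0,"ay": 0,"az": 0,"fingers": 40}])

```text
clock: 20.6
tool_pos: [0.5779, 0.0383, 0.0301]
ee_rot: [[0.213, 0.977, 0.003], [0.977, -0.213, 0.0], [0.001, 0.003, -1.0]]
wrist_force: [-0.6, -0.3, 5.5]
width: 0.0467
gripper_force: 62.3
```

Call:
step_arm(increments=[{"x": 0,"y": 0,"z": -0.05,"ax": 0,"ay": 0,"az": 0,"fingers": 40},{"x": 0,"y": 0,"z": -0.4,"ax": 0,"ay": 0,"az": 0,"fingers": 40},{"x": 0,"y": 0,"z": -0.8,"ax": 0,"ay": 0,"az": 0,"fingers": 40},{"x": 0,"y": 0,"z": -0.8,"ax": 0,"ay": 0,"az": 0,"fingers": 40},{"x": 0,"y": 0,"z": -0.8,"ax": 0,"ay": 0,"az": 0,"fingers": 40}])

```text
clock: 21.22
tool_pos: [0.5761, 0.0383, 0.1081]
ee_rot: [[0.213, 0.977, -0.001], [0.977, -0.213, -0.0], [-0.0, -0.001, -1.0]]
wrist_force: [0.6, -0.8, -1.2]
width: 0.0466
gripper_force: 61.7
```

Call:
step_arm(increments=[{"x": 0.25,"y": -0.37,"z": 0,"ax": 0,"ay": 0,"az": 0,"fingers": 40},{"x": 0.5,"y": -0.73,"z": 0,"ax": 0,"ay": 0,"az": 0,"fingers": 40},{"x": 0.5,"y": -0.73,"z": 0,"ax": 0,"ay": 0,"az": 0,"fingers": 40}])

```text
clock: 21.6
tool_pos: [0.5114, 0.104, 0.1061]
ee_rot: [[0.21, 0.978, -0.006], [0.978, -0.21, -0.0], [-0.001, -0.006, -1.0]]
wrist_force: [0.8, -0.6, 0.2]
width: 0.0465
gripper_force: 61.8
```

Call:
step_arm(increments=[{"x": 0.25,"y": -0.37,"z": 0,"ax": 0,"ay": 0,"az": 0,"fingers": 40},{"x": 0.5,"y": -0.73,"z": 0,"ax": 0,"ay": 0,"az": -0.25,"fingers": 40},{"x": 0.5,"y": -0.73,"z": 0.2,"ax": 0,"ay": 0,"az": -0.5,"fingers": 40},{"x": 0.5,"y": -0.73,"z": 0.65,"ax": 0,"ay": 0,"az": -0.5,"fingers": 40},{"x": 0.5,"y": -0.73,"z": 0.65,"ax": 0,"ay": 0,"az": -0.5,"fingers": 40},{"x": 0.5,"y": -0.73,"z": 0.65,"ax": 0,"ay": 0,"az": -0.5,"fingers": 40}])

```text
clock: 22.35
tool_pos: [0.4558, 0.1668, 0.0438]
ee_rot: [[-0.046, 0.999, -0.0], [0.999, 0.046, -0.0], [-0.0, -0.0, -1.0]]
wrist_force: [-0.2, 0.2, -0.3]
width: 0.0465
gripper_force: 61.8
```

Call:
step_arm(increments=[{"x": 0.01,"y": -0.005,"z": 0.15,"ax": 0,"ay": 0,"az": 0,"fingers": 40},{"x": 0.01,"y": -0.005,"z": 0.273,"ax": 0,"ay": 0,"az": 0,"fingers": 40},{"x": 0.01,"y": -0.005,"z": 0.273,"ax": 0,"ay": 0,"az": 0,"fingers": 40},{"x": 0.01,"y": -0.005,"z": 0.273,"ax": 0,"ay": 0,"az": 0,"fingers": 40}])

```text
clock: 22.85
tool_pos: [0.4544, 0.168, 0.016]
ee_rot: [[-0.047, 0.999, -0.001], [0.999, 0.047, -0.0], [-0.0, -0.001, -1.0]]
wrist_force: [0.3, -0.1, -1.2]
width: 0.0464
gripper_force: 61.8
```

Call:
step_arm(increments=[{"x": 0,"y": 0,"z": 0,"ax": 0,"ay": 0,"az": 0,"fingers": 48},{"x": 0,"y": 0,"z": 0,"ax": 0,"ay": 0,"az": 0,"fingers": 54},{"x": 0,"y": 0,"z": 0,"ax": 0,"ay": 0,"az": 0,"fingers": 62},{"x": 0,"y": 0,"z": 0,"ax": 0,"ay": 0,"az": 0,"fingers": 62},{"x": 0,"y": 0,"z": -0.3,"ax": 0,"ay": 0,"az": 0,"fingers": 78},{"x": 0,"y": 0,"z": -0.8,"ax": 0,"ay": 0,"az": 0,"fingers": 78},{"x": 0,"y": 0,"z": -0.8,"ax": 0,"ay": 0,"az": 0,"fingers": 78}])

```text
clock: 23.72
tool_pos: [0.4588, 0.169, 0.1004]
ee_rot: [[-0.047, 0.999, 0.009], [0.999, 0.047, 0.002], [0.002, 0.009, -1.0]]
wrist_force: [0.6, -0.2, 0.5]
width: 0.0783
gripper_force: 0.0
```

Run:
```python
from h import *
from bench import capture,sensors
print(sensors.get_obs()['tool_pos'])
s=capture("scene")[:,:,::-1].copy(); t=capture("top")[:,:,::-1].copy()
cv2.imwrite("pics/s8r.png",s);cv2.imwrite("pics/t8r.png",t)
a=t[165:240,280:380]; b=s[210:285,300:400]; c=s[190:265,185:285]; d=t[165:315,200:400]
f=lambda i:cv2.resize(i,(400,300),interpolation=2)
cv2.imwrite("pics/c8.png",np.vstack([np.hstack([f(a),f(b)]),np.hstack([f(c),f(d)])]))
```

```text
[0.45876016 0.16904102 0.10035411]
```

View pics/c8.png

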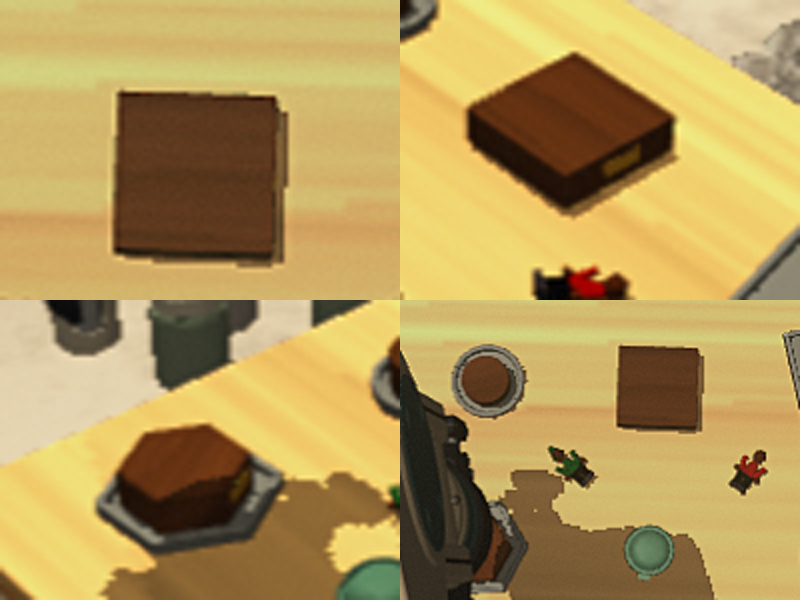

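Run:
```python
from h import *
print(plane("scene",[[343,238.6]],.046), plane("top",np.array([[309.5,188.2],[349.3,189.2],[308.7,227],[348,228]]),.046).mean(0))
```

```text
[[0.5798022  0.03472221]] [0.57713228 0.03816248]
```

Call:
step_arm(increments=[{"x": 0,"y": 0,"z": -0.1,"ax": 0,"ay": 0,"az": 0.1,"fingers": 80},{"x": 0,"y": 0,"z": -0.1,"ax": 0,"ay": 0,"az": 0.08,"fingers": 80},{"x": 0,"y": 0,"z": -0.1,"ax": 0,"ay": 0,"az": 0.08,"fingers": 80}])

```text
clock: 24.2
tool_pos: [0.4538, 0.1679, 0.1049]
ee_rot: [[-0.006, 1.0, -0.002], [1.0, 0.006, -0.001], [-0.0, -0.002, -1.0]]
wrist_force: [1.0, -0.5, -0.1]
width: 0.0799
gripper_force: 0.0
```

Call:
step_arm(increments=[{"x": -0.33,"y": 0.3,"z": 0,"ax": 0,"ay": 0,"az": 0,"fingers": 80},{"x": -0.66,"y": 0.62,"z": 0,"ax": 0,"ay": 0,"az": 0,"fingers": 80},{"x": -0.66,"y": 0.62,"z": 0,"ax": 0,"ay": 0,"az": 0,"fingers": 80}])

```text
clock: 24.58
tool_pos: [0.5191, 0.1006, 0.1056]
ee_rot: [[-0.002, 1.0, 0.001], [1.0, 0.002, -0.0], [-0.0, 0.001, -1.0]]
wrist_force: [-0.7, -0.5, -0.2]
width: 0.0796
gripper_force: 0.0
```

Call:
step_arm(increments=[{"x": -0.33,"y": 0.3,"z": 0,"ax": 0,"ay": 0,"az": 0,"fingers": 80},{"x": -0.65,"y": 0.62,"z": 0,"ax": 0,"ay": 0,"az": 0,"fingers": 80},{"x": -0.65,"y": 0.62,"z": 0.2,"ax": 0,"ay": 0,"az": 0,"fingers": 80},{"x": -0.65,"y": 0.62,"z": 0.6,"ax": 0,"ay": 0,"az": 0,"fingers": 80},{"x": -0.65,"y": 0.62,"z": 0.7,"ax": 0,"ay": 0,"az": 0,"fingers": 80},{"x": -0.65,"y": 0.62,"z": 0.7,"ax": 0,"ay": 0,"az": 0,"fingers": 80},{"x": -0.65,"y": 0.62,"z": 0.7,"ax": 0,"ay": 0,"az": 0,"fingers": 80}])

```text
clock: 25.45
tool_pos: [0.5804, 0.038, 0.0375]
ee_rot: [[-0.006, 1.0, 0.002], [1.0, 0.006, -0.0], [-0.0, 0.002, -1.0]]
wrist_force: [-0.9, 0.3, 0.6]
width: 0.0798
gripper_force: 0.0
```

Call:
step_arm(increments=[{"x": -0.01,"y": -0.02,"z": 0.15,"ax": 0,"ay": 0,"az": 0,"fingers": 80},{"x": -0.01,"y": -0.02,"z": 0.27,"ax": 0,"ay": 0,"az": 0,"fingers": 80},{"x": -0.01,"y": -0.02,"z": 0.27,"ax": 0,"ay": 0,"az": 0,"fingers": 72},{"x": -0.01,"y": -0.02,"z": 0.27,"ax": 0,"ay": 0,"az": 0,"fingers": 66}])

```text
clock: 25.95
tool_pos: [0.5773, 0.0367, 0.009]
ee_rot: [[-0.005, 1.0, -0.0], [1.0, 0.005, 0.0], [0.0, -0.0, -1.0]]
wrist_force: [-0.2, -0.3, 0.2]
width: 0.066
gripper_force: 0.0
```

Call:
step_arm(increments=[{"x": 0,"y": 0,"z": 0,"ax": 0,"ay": 0,"az": 0,"fingers": 60},{"x": 0,"y": 0,"z": 0,"ax": 0,"ay": 0,"az": 0,"fingers": 54},{"x": 0,"y": 0,"z": 0,"ax": 0,"ay": 0,"az": 0,"fingers": 52},{"x": 0,"y": 0,"z": 0,"ax": 0,"ay": 0,"az": 0,"fingers": 52}])

```text
clock: 26.45
tool_pos: [0.5784, 0.0367, 0.0102]
ee_rot: [[-0.005, 1.0, 0.002], [1.0, 0.005, -0.0], [-0.0, 0.002, -1.0]]
wrist_force: [-0.6, -0.6, 5.9]
width: 0.0583
gripper_force: 65.2
```

Call:
step_arm(increments=[{"x": 0,"y": 0,"z": -0.05,"ax": 0,"ay": 0,"az": 0,"fingers": 52},{"x": 0,"y": 0,"z": -0.4,"ax": 0,"ay": 0,"az": 0,"fingers": 52},{"x": 0,"y": 0,"z": -0.8,"ax": 0,"ay": 0,"az": 0,"fingers": 52},{"x": 0,"y": 0,"z": -0.8,"ax": 0,"ay": 0,"az": 0,"fingers": 52},{"x": 0,"y": 0,"z": -0.8,"ax": 0,"ay": 0,"az": 0,"fingers": 52}])

```text
clock: 27.08
tool_pos: [0.5766, 0.0368, 0.0885]
ee_rot: [[-0.005, 1.0, -0.001], [1.0, 0.005, 0.0], [0.0, -0.001, -1.0]]
wrist_force: [-0.4, -0.2, -0.9]
width: 0.0586
gripper_force: 64.7
```

Call:
step_arm(increments=[{"x": -0.35,"y": 0.04,"z": 0,"ax": 0,"ay": 0,"az": 0,"fingers": 52},{"x": -0.7,"y": 0.085,"z": 0,"ax": 0,"ay": 0,"az": 0,"fingers": 52},{"x": -0.7,"y": 0.085,"z": 0,"ax": 0,"ay": 0,"az": 0,"fingers": 52}])

```text
clock: 27.45
tool_pos: [0.5851, -0.0349, 0.0872]
ee_rot: [[-0.002, 1.0, -0.003], [1.0, 0.002, 0.0], [0.0, -0.003, -1.0]]
wrist_force: [-0.3, 0.4, -0.4]
width: 0.0585
gripper_force: 64.7
```

Call:
step_arm(increments=[{"x": -0.35,"y": 0.04,"z": 0,"ax": 0,"ay": 0,"az": -0.2,"fingers": 52},{"x": -0.72,"y": 0.085,"z": 0,"ax": 0,"ay": 0,"az": -0.43,"fingers": 52},{"x": -0.72,"y": 0.085,"z": 0.2,"ax": 0,"ay": 0,"az": -0.43,"fingers": 52},{"x": -0.72,"y": 0.085,"z": 0.5,"ax": 0,"ay": 0,"az": -0.43,"fingers": 52},{"x": -0.72,"y": 0.085,"z": 0.5,"ax": 0,"ay": 0,"az": -0.43,"fingers": 52},{"x": -0.72,"y": 0.085,"z": 0.5,"ax": 0,"ay": 0,"az": -0.43,"fingers": 52}])

```text
clock: 28.2
tool_pos: [0.5948, -0.1045, 0.0391]
ee_rot: [[-0.229, 0.973, -0.001], [0.973, 0.229, 0.0], [0.001, -0.001, -1.0]]
wrist_force: [0.2, 0.1, -0.7]
width: 0.0585
gripper_force: 64.6
```

Call:
step_arm(increments=[{"x": 0,"y": 0,"z": 0.12,"ax": 0,"ay": 0,"az": 0,"fingers": 52},{"x": 0,"y": 0,"z": 0.245,"ax": 0,"ay": 0,"az": 0,"fingers": 52},{"x": 0,"y": 0,"z": 0.245,"ax": 0,"ay": 0,"az": 0,"fingers": 52},{"x": 0,"y": 0,"z": 0.245,"ax": 0,"ay": 0,"az": 0,"fingers": 52}])

```text
clock: 28.7
tool_pos: [0.5948, -0.1051, 0.0145]
ee_rot: [[-0.228, 0.974, -0.001], [0.974, 0.228, 0.0], [0.0, -0.001, -1.0]]
wrist_force: [-0.2, 0.6, -0.6]
width: 0.0582
gripper_force: 64.7
```

Call:
step_arm(increments=[{"x": 0,"y": 0,"z": 0,"ax": 0,"ay": 0,"az": 0,"fingers": 60},{"x": 0,"y": 0,"z": 0,"ax": 0,"ay": 0,"az": 0,"fingers": 66},{"x": 0,"y": 0,"z": 0,"ax": 0,"ay": 0,"az": 0,"fingers": 76},{"x": 0,"y": 0,"z": 0,"ax": 0,"ay": 0,"az": 0,"fingers": 76},{"x": 0,"y": 0,"z": -0.3,"ax": 0,"ay": 0,"az": 0,"fingers": 78},{"x": 0,"y": 0,"z": -0.8,"ax": 0,"ay": 0,"az": 0,"fingers": 78},{"x": 0,"y": 0,"z": -1,"ax": 0,"ay": 0,"az": 0,"fingers": 78},{"x": 0,"y": 0,"z": -1,"ax": 0,"ay": 0,"az": 0,"fingers": 78}])

```text
clock: 29.7
tool_pos: [0.597, -0.1057, 0.117]
ee_rot: [[-0.228, 0.974, 0.005], [0.974, 0.228, -0.001], [-0.002, 0.004, -1.0]]
wrist_force: [-0.3, -0.2, -0.7]
width: 0.0778
gripper_force: 0.0
```

Call:
step_arm(increments=[{"x": -0.3,"y": -0.3,"z": -0.3,"ax": 0,"ay": 0,"az": 0,"fingers": 78},{"x": -0.7,"y": -0.7,"z": -0.3,"ax": 0,"ay": 0,"az": 0,"fingers": 78},{"x": -1,"y": -1,"z": -0.3,"ax": 0,"ay": 0,"az": 0,"fingers": 78},{"x": -1,"y": -1,"z": -0.3,"ax": 0,"ay": 0,"az": 0,"fingers": 78}])

```text
clock: 30.2
tool_pos: [0.5181, -0.2268, 0.1429]
ee_rot: [[-0.224, 0.975, -0.003], [0.975, 0.224, 0.001], [0.002, -0.003, -1.0]]
wrist_force: [0.5, -0.2, 0.0]
width: 0.0777
gripper_force: 0.0
```

Call:
step_arm(increments=[{"x": -0.5,"y": 0,"z": 0,"ax": 0,"ay": 0,"az": 0,"fingers": 78},{"x": -1,"y": 0,"z": 0,"ax": 0,"ay": 0,"az": 0,"fingers": 78},{"x": -1,"y": 0,"z": 0,"ax": 0,"ay": 0,"az": 0,"fingers": 78},{"x": -1,"y": 0,"z": 0,"ax": 0,"ay": 0,"az": 0,"fingers": 78}])

```text
clock: 30.7
tool_pos: [0.5428, -0.3213, 0.1432]
ee_rot: [[-0.229, 0.974, -0.002], [0.974, 0.229, 0.002], [0.003, -0.002, -1.0]]
wrist_force: [-0.2, -0.5, 0.8]
width: 0.078
gripper_force: 0.0
```

Run:
```python
from h import *
from bench import capture
s=capture("scene")[:,:,::-1].copy(); t=capture("top")[:,:,::-1].copy()
f=lambda i:cv2.resize(i,(400,300),interpolation=2)
cv2.imwrite("pics/c9.png",np.vstack([np.hstack([f(s[140:380,170:490]),f(t[145:355,190:470])]),np.hstack([f(s[240:330,350:470]),f(t[155:245,365:485])])]))
```

```text
(no output)
```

View pics/c9.png

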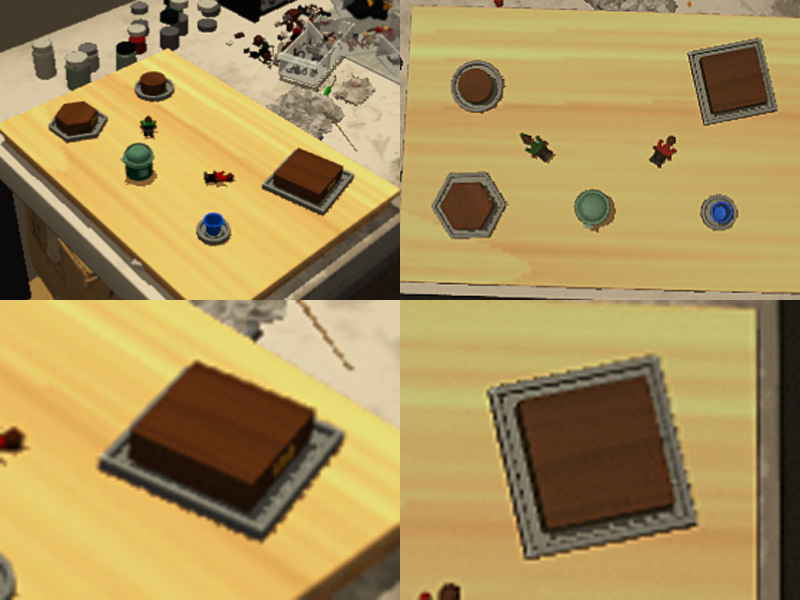

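All four pieces sit inside their rims, and the pot and figures have not moved. The arm is clear, so I'm signing off.

```bash
python3 -c "
from bench import order
print(order.sign_off())"
```

```text
the job is handed in; nothing more can be done
None
```

The job is handed in at about 31 s: the last pictures show the cup upright in the smallest stand, the round, six-sided and square plinths flat inside their matching stands, and the pot still where it was; no verdict came back.

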